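# Change a two-place labware deck over from the clip-in tube insert to the cold block

### The job

Change the deck over to the black tube block: squeeze the two grey tabs of the white clip-in tube insert fully together, lift it out of its nest and set it down flat on bare bench, off the deck. Then slide the black block along the deck, without lifting it or tipping it up, into the nest you have emptied, and press it down so that it sits flat and square on the nest's floor. Leave the tip box in its nest and the other things on the bench where they are.

Things in the scene. Friction and masses are not known exactly. Their poses are not given: they have to be found in the camera images.
- deck: fixed two-place labware deck, grey and bare metal, 196 mm (its x) by 432 mm (its y); origin at the centre of its underside, on the bench. From y = -115 to +115 mm it is a flat loading surface 16 mm above the bench; beyond, at either end, is a nest (pocket). Lead-ins 24 mm high reach 27 mm from the nests' rails towards the middle and flare from x = +-65 to about +-79 mm
- nest_left (a point): centre, on the floor (11 mm above the bench), of the nest at the deck's +y end; axes as the deck's. The nest is 130.4 mm along x and 89 mm along y (|y| 115 to 204 mm), open to the loading surface with a 5 mm step down. Two 12 mm thick side rails and an end stop round it rise to 24 mm above the bench; a bridged catch slot is in the middle of each rail
- nest_right (a point): the same for the nest at the deck's -y end. One nest holds the insert, the other the tip box, either way round. Beyond both ends of the deck the bench is bare from world x = 0.36 to 0.58 m and out to |y| = 0.43 m, except for the bystanders listed here
- insert_centre (a point): white clip-in tube insert, loose, 0.2 kg: plate with holes, 86 mm (its x) by 127 mm (its y) by 14 mm, with two upright grey squeeze tabs on top; point on its axis, 21 mm above its underside. Starts clipped in a nest, long side across the deck, underside on the nest floor. With both tabs fully in it lifts straight out; the tabs are its handle
- tab_a (a joint): how far the insert's tab at +y is pressed in towards the centre, m: 0 rest, 0.007 fully in; spring 1 N at rest, 7 N fully in. Tabs stand at +-y of the centre: 24 mm wide (x), 5 mm thick, 14 to 42 mm above the underside, outer faces 52 mm apart at rest, 38 mm fully in. Each draws in a catch bar that sticks 5.5 mm out of the plate's end, under the rail's bridge
- tab_b (a joint): the same for the insert's tab at -y
- block_centre (a point): black tube block, loose, 0.2 to 0.3 kg, 31.5 mm high, top flat but for its wells; point at its centre, 16 mm above its underside. Lower 13 mm (skirt): 85 mm (its x) by 127 mm (its y); above that 76.5 by 117.5 mm. Starts askew on the loading surface; seated, its long side lies across the deck, either way round, and this point is 27 mm above the bench
- tip_box: closed blue and clear pipette tip box, 88 x 120 mm, 55 mm high, in the other nest (top 66 mm above the bench); origin at the centre of its underside. Stays there
- timer: bystander on the bench: white bench timer, flat, 62 x 66 mm, 18 mm high; origin at the centre of its underside
- petri: bystander on the bench: clear petri dish, 88 mm across, 15 mm high; origin at the centre of its underside
- tape: bystander on the bench: roll of white tape lying flat, 62 mm across, 20 mm high; origin at the centre of its underside
- beaker: bystander on the bench: clear 100 ml beaker, 60 mm across, 78 mm high; origin at the centre of its underside

How it is judged:
On the way, in this order (a step that is already met when the one before it is completed fails the run):
1. the insert is unclipped and lifted out of its nest (height (world z) of insert_centre above 0.045 m), for 0.1 s.
2. the insert stands flat on the bench, off the deck (height (world z) of insert_centre below 0.0235 m and angle between insert_centre's own z axis and vertical below 0.04 rad and linear speed of insert below 0.02 m/s), for 0.2 s.
At the end, for the whole second after the job is handed in: block in the emptied nest: centre within 3.5 mm of the nest's in plan, under 28.5 mm high (27 seated), level within 0.02 rad, square within 0.04 rad; insert flat on the bench off the deck (centre under 23.5 mm, level within 0.04 rad); tip box within 12 mm of its start; all at rest (all of step 2 and ((horizontal distance between block_centre and nest_left below 0.0035 m and height (world z) of block_centre below 0.0285 m and angle between block_centre's own z axis and vertical below 0.02 rad and angle between the y axis of block_centre and the x axis of deck, either way round below 0.04 rad) or (horizontal distance between block_centre and nest_right below 0.0035 m and height (world z) of block_centre below 0.0285 m and angle between block_centre's own z axis and vertical below 0.02 rad and angle between the y axis of block_centre and the x axis of deck, either way round below 0.04 rad)) and linear speed of block below 0.01 m/s and distance of tip_box from where it was at the start of the episode below 0.012 m); the robot touches nothing.
It fails at once if the tip box is shifted by more than 12 mm (distance of tip_box from where it was at the start of the episode above 0.012 m).
It fails at once if the block is lifted off the deck (centre more than 44 mm above the bench) (height (world z) of block_centre above 0.044 m).
It fails at once if the block is tipped by more than 0.3 rad (angle between block_centre's own z axis and vertical above 0.3 rad).
It fails at once if the timer, petri dish, tape or beaker is shifted by more than 25 mm (distance of any of timer, petri, tape, beaker from where it was at the start of the episode above 0.025 m).
It also fails if it takes over 72 s, if anything falls off the work surface, if the arm or the gripper's body presses on something with over 40 N, if the wrist force passes 120 N, or if a joint passes its speed limit or range.

### The arm

A 6-joint arm with a two-finger parallel gripper is mounted at the origin on a cart in front of the work surface, level with it; the furniture and walls round the work are solid. World frame = base frame: x ahead of the robot, y to its left, z up, the work surface at z = 0. Lengths are in m, angles in rad, forces in N, time in s.
With the tool pointing down it reaches from about 0.325 to 0.775 m from the base axis. Payload 5.5 kg.
Tool frame: the origin (TCP) lies between the finger pads; the fingertips stand 8 mm ahead of it and the grasp point (between the pads) lies 11 mm behind it (tcp_to_tips is the distance from the TCP to the fingertips, in m); z points along the fingers, y is the line along which they close (so a half turn about z gives the same grasp; the last joint's range is limited). The gripper opens to 88 mm and grips with 3 to 60 N. Pads are 20 mm wide; open, the fingers measure 115 mm over their backs; the gripper's body (75 mm by 178 mm) begins 61 mm behind the grasp point.
Start: joints at [1.188, 0.091, 1.231, -0, 1.82, -0.057], TCP at [0.192, 0.568, 0.231] pointing down, gripper open.
Joint ranges: [-2.87, 2.87], [-0.86, 2.18], [0.17, 2.46], [-1.51, 4.65], [0.06, 2.69], [-2.65, 2.65]. Speed limits (rad/s): [2.57, 2.57, 3.01, 3.14, 3.14, 3.14].

### API

Orientations are given as a unit quaternion [w, x, y, z].
In Python, from bench import * gives the robot as it stands. Calls block until the motion is done:
- move_to(position, orientation): joint-space move of the TCP to a pose.
- move_l(position, speed=0.15, orientation=None): straight line of the TCP; orientation=None keeps the orientation; speed is the mean speed in m/s.
- movej(angles): joint-space move.
- gripper_open() and close(): open the fingers fully, or close them until they stop; the grip force is fixed at half the most.
- hold(seconds).
- inverse_kinematics(position, orientation): joint angles nearest the present ones, or None.
- state(): the state.
- get_image(name): name is "scene" or "top"; returns a dict with "frame" (384x512x3 uint8, blue, green, red), "depth" (384x512 float32, m along the optical axis (not along the pixel's ray), 0 where there is no reading), "camera_matrix" (3x3 intrinsics, pixels), "view" (4x4, takes a point from world to camera coordinates). Camera axes: x right, y up, looking along -z (the intrinsics and any distortion apply to the point x, -y, -z); pixel columns grow to the right and rows downward; lengths in m; the calibration is good to about 2 mm. A picture is of the moment at which its call begins.
A pose or a line that the arm cannot do raises IKError and nothing moves.
- job_done(): hands the job in; it is judged then, once.
The state is a dict: "time": time; "joint_pos": joint angles; "dq": joint speeds; "joint_torque": joint torques, N m; "ee_pos": TCP position; "ee_rot": TCP orientation; "ft_force": force on the tool from outside, world axes, zero at the start; "moment": the same for the moment, N m; "finger_gap": finger opening in m; "finger_force": force on a finger pad.
Only numpy, scipy, OpenCV 4.12 (cv2) and the standard library are available. Lean on these libraries where they do the work, as an engineer would, in place of code of your own. Each camera call takes 0.05 s, during which the arm holds its last target. There are 200 camera calls.

## Working session

There is one attempt and no reset: what is moved stays moved. The work goes in short steps, each a Python script; the robot and the scene stay as the last script left them, time stands still between calls to the robot, and variables do not carry over. Pictures are saved under pics/ and viewed, at most 10 in all, crops included, and the job is handed in when it is done.

```bash
mkdir -p pics; ls; python3 - <<'E'
from bench import *
import cv2,numpy as np,pickle
for n in("top","scene"):
    d=get_image(n);cv2.imwrite(f"pics/{n}0.png",cv2.resize(d["frame"],(800,600),interpolation=cv2.INTER_CUBIC))
    pickle.dump(d,open(f"{n}0.pkl","wb"));print(d["camera_matrix"],d["view"],[k for k in d])
print(state())
E
```

```text
pics
[[358.27454053   0.         259.18910713]
 [  0.         358.27454053 198.63870264]
 [  0.           0.           1.        ]] [[ 0.01507072 -0.99985728 -0.00763471 -0.00295743]
 [ 0.99649036  0.01439032  0.08246142 -0.57332297]
 [-0.08233978 -0.00885067  0.99656501 -1.16794024]
 [ 0.          0.          0.          1.        ]] ['frame', 'depth', 'camera_matrix', 'view']
[[455.07144919   0.         260.86636015]
 [  0.         455.07144919 185.609155  ]
 [  0.           0.           1.        ]] [[-0.88651677 -0.4626262  -0.00806299  0.50549632]
 [ 0.3879716  -0.7527281   0.53186318 -0.28057587]
 [-0.25212308  0.46837741  0.84679192 -1.52460906]
 [ 0.          0.          0.          1.        ]] ['frame', 'depth', 'camera_matrix', 'view']
{'time': 0.1, 'joint_pos': array([ 1.18829621e+00,  9.17703230e-02,  1.23174242e+00, -3.86161208e-05,
        1.81978592e+00, -5.66811318e-02]), 'dq': array([ 0.0010828 , -0.00118907,  0.00019208,  0.00094086,  0.00155283,
       -0.00023573]), 'joint_torque': array([ 2.39413523e-03, -4.47857308e+01, -4.07568276e+01,  6.99915178e-02,
        2.84238771e-02, -1.00355637e-04]), 'ee_pos': array([0.19196286, 0.56820588, 0.22964088]), 'ee_rot': array([-1.67542424e-04,  1.62194479e-01,  9.86758442e-01, -8.36596368e-04]), 'ft_force': array([ 0.5752303 , -0.15668823,  0.58598711]), 'moment': array([-0.01195061,  0.02685266,  0.00208608]), 'finger_force': 0.0, 'finger_gap': 0.0877907998504414}
```

View pics/top0.png

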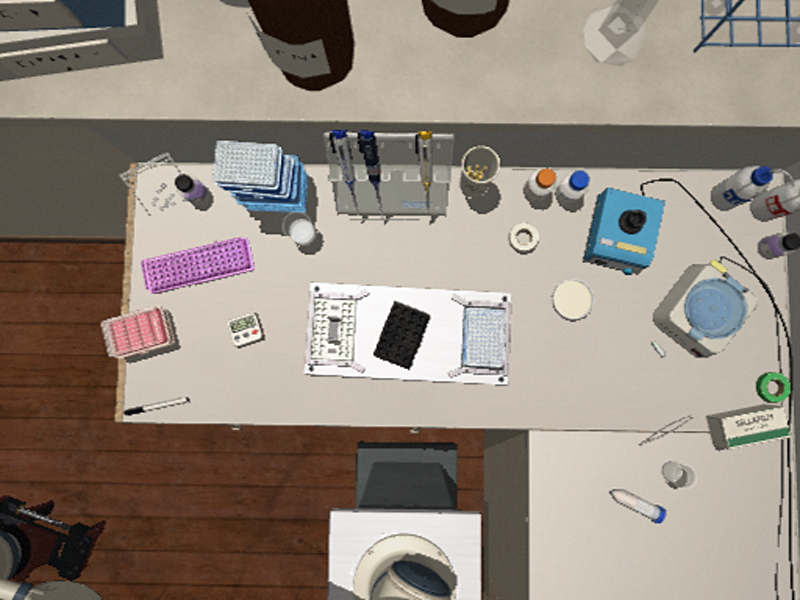

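View pics/scene0.png

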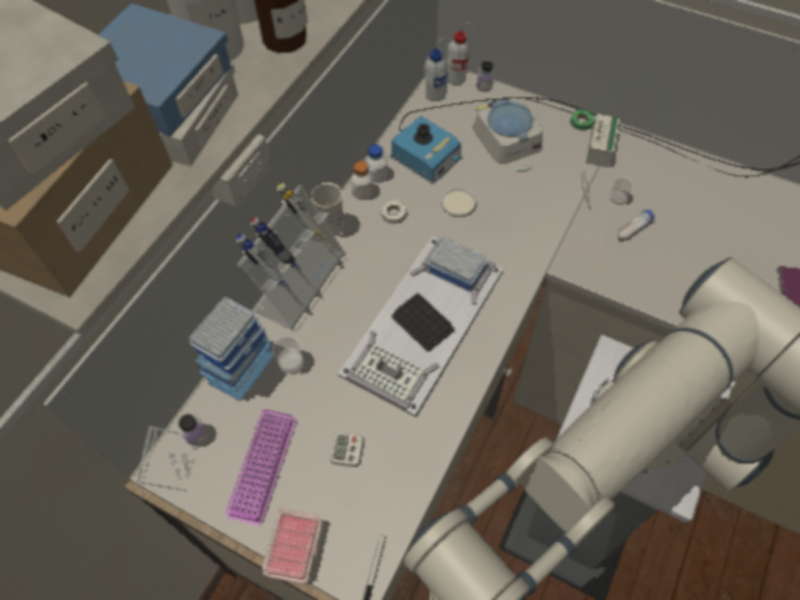

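The insert sits in the left (+y) nest at about (332,330) in the top view, the block is askew at (402,335), the tip box is in the right nest at (485,337) and the timer is at (245,330). Next I'll enlarge the deck.

```bash
python3 - <<'E'
import pickle,cv2
d=pickle.load(open("top0.pkl","rb"))
c=d["frame"][176:252,188:332];cv2.imwrite("pics/c1.png",cv2.resize(c,None,fx=5.5,fy=5.5,interpolation=cv2.INTER_CUBIC))
E
```

```text
(no output)
```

View pics/c1.png

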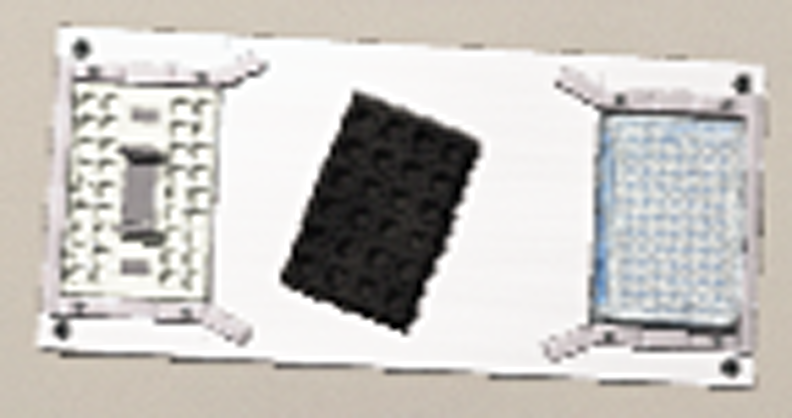

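The deck's corners are at crop pixels (62,28), (765,62), (40,348) and (755,386). The tabs are near (145,155) and (146,237). The block's corners are (355,92), (482,148), (405,335) and (282,280).

```bash
cat > h.py <<'E'
import numpy as np,cv2,pickle
def world(d,u,v,z):
    K,V=d["camera_matrix"],d["view"];R,t=V[:3,:3],V[:3,3]
    r=R.T@np.array([(u-K[0,2])/K[0,0],-(v-K[1,2])/K[1,1],-1.]);o=-R.T@t
    return o+r*(z-o[2])/r[2]
def cloud(d):
    K,V=d["camera_matrix"],d["view"];v,u=np.mgrid[:384,:512];D=d["depth"]
    P=np.stack([(u-K[0,2])/K[0,0]*D,-(v-K[1,2])/K[1,1]*D,-D],-1)
    return (P-V[:3,3])@V[:3,:3]
def quat(yaw):  # tool down, finger closing line (tool y) along yaw from world +y... 
    from scipy.spatial.transform import Rotation as R
    q=(R.from_euler('z',yaw)*R.from_quat([0,1,0,0])).as_quat()  # base: z down, y along world y
    return [q[3],*q[:3]]
E
python3 - <<'E'
from h import *
d=pickle.load(open("top0.pkl","rb"))
w=lambda x,y,z:world(d,188+(x+.5)/5.5-.5,176+(y+.5)/5.5-.5,z)
c=[w(*p,.016) for p in((62,28),(765,62),(755,386),(40,348))]
print("deck",np.round(c,4),np.mean(c,0))
for a,b in((0,1),(3,2),(3,0),(2,1)): 
    e=c[a]-c[b];print(np.linalg.norm(e),np.arctan2(e[1],e[0]))
print("screws",[w(*p,.018).round(4) for p in((81,48),(743,82),(730,368),(62,329))])
t=[w(*p,.053) for p in((145,155),(146,237))];print("tabs",t)
for z in(.03,.0475):
    b=[w(*p,z) for p in((355,92),(482,148),(405,335),(282,280))]
    print("block",np.round(b,4),np.mean(b,0));
    for i in range(4): e=b[i]-b[i-1];print(np.linalg.norm(e),np.arctan2(e[1],e[0]))
P=cloud(d);f=d["frame"].astype(int)
for nm,(x0,x1,y0,y1) in dict(block=(285,480,90,335),).items():
    m=np.zeros((384,512),bool);m[176+16:176+62,188+50:188+90]=1
    m&=(f.max(2)<70);q=P[m];print(m.sum(),q.mean(0),np.percentile(q[:,2],[5,50,95]))
    h=q[q[:,2]>.04];print(len(h),cv2.minAreaRect(h[:,:2].astype('f4')))
m=(P[...,2]>.04)&(P[...,2]<.07)&(P[...,0]>.36)&(P[...,0]<.56)&(abs(P[...,1])<.25)
n,l,s,ce=cv2.connectedComponentsWithStats(m.astype('u1'))
for i in range(1,n):
    if s[i,4]>5:print(s[i],P[l==i].mean(0),P[l==i].min(0),P[l==i].max(0))
# timer
print("timer",world(d,(245+.5)*.64,(330)*.64,.018),"pet",world(d,573*.64,300*.64,.015))
E
```

```text
deck [[ 0.6316  0.2095  0.016 ]
 [ 0.6168 -0.22    0.016 ]
 [ 0.4207 -0.2139  0.016 ]
 [ 0.4368  0.2172  0.016 ]] [ 0.52648987 -0.00182384  0.016     ]
0.42979768819444814 1.5362560909886096
0.43141306468878843 1.5334167554512892
0.19497590689620667 3.102296315179183
0.19619982685757645 3.1105504686997527
screws [array([0.6192, 0.1972, 0.018 ]), array([ 0.6041, -0.2063,  0.018 ]), array([ 0.4313, -0.1986,  0.018 ]), array([0.4485, 0.2038, 0.018 ])]
tabs [array([0.55205715, 0.1516798 , 0.053     ]), array([0.50378546, 0.14986056, 0.053     ])]
block [[ 0.5935  0.0291  0.03  ]
 [ 0.5607 -0.0477  0.03  ]
 [ 0.4483 -0.0031  0.03  ]
 [ 0.4799  0.0709  0.03  ]] [0.52059948 0.01229448 0.03      ]
0.12100119453180821 -0.3524111493168551
0.08353669140708897 -1.97313320271627
0.12097099116020277 2.7638197681376675
0.0804694035487295 1.1674146648860895
block [[ 0.5917  0.0286  0.0475]
 [ 0.5595 -0.0471  0.0475]
 [ 0.4487 -0.0031  0.0475]
 [ 0.4798  0.0698  0.0475]] [0.51992667 0.0120376  0.0475    ]
0.11920848229445047 -0.3524111493168552
0.08229904041088747 -1.9731332027162691
0.1191787264056497 2.7638197681376675
0.07927719643843723 1.1674146648860892
928 [0.52014918 0.01241373 0.04312174] [0.02711164 0.04454341 0.05043826]
564 ((0.5228543281555176, 0.012384295463562012), (0.07480782270431519, 0.11531025171279907), 69.71246337890625)
[209 202   8   2  16] [0.55618227 0.15661618 0.05216345] [0.55442199 0.14553042 0.04253989] [0.55866349 0.16826022 0.05882286]
[241 202  33  32 469] [0.51318064 0.01421423 0.04691023] [ 0.45980429 -0.03987757  0.04007753] [0.55995466 0.06307076 0.05349226]
[297 203  27  32 798] [ 0.50962888 -0.15871827  0.06337824] [ 0.45924865 -0.20237054  0.0431027 ] [ 0.55908656 -0.11828049  0.06975512]
[208 217   8   2  12] [0.50808213 0.15654632 0.05158745] [0.50594596 0.1468974  0.04677316] [0.50918796 0.17046576 0.05541696]
timer [0.52676433 0.34574673 0.018     ] pet [ 0.60151606 -0.35403576  0.015     ]
```

```bash
cat >> h.py <<'E'
YAW=-0.036; C=np.array([.5285,-.0018])
yd=np.array([-np.sin(YAW),np.cos(YAW)]);xd=np.array([np.cos(YAW),np.sin(YAW)])
NEST=np.array([.532,.157])
def rep(tag,state):
    s=state();print(tag,round(s["time"],2),s["ee_pos"].round(4),"F",s["ft_force"].round(1),"gap",round(s["finger_gap"],4),round(s["finger_force"],1))
E
python3 - <<'E'
from bench import *
from h import *
qs=[quat(YAW+np.pi/2),quat(YAW-np.pi/2)]
js=[inverse_kinematics([*NEST,.12],q) for q in qs];print(js)
q=min(zip(js,qs),key=lambda a:9 if a[0] is None else abs(a[0][5]))[1]
move_to([*NEST,.12],q);rep("above",state)
move_l([*NEST,.037],.08);rep("down",state)
close();hold(.3);rep("closed",state)
move_l([*NEST,.10],.06);rep("up",state)
d=get_image("top");pickle.dump(d,open("top1.pkl","wb"))
cv2.imwrite("pics/t1.png",cv2.resize(d["frame"][170:260,100:340],None,fx=3.3,fy=3.3,interpolation=cv2.INTER_CUBIC))
E
```

```text
[None, array([ 2.25632355e-01, -2.43411543e-02,  1.54421349e+00, -4.44089210e-16,
        1.62172032e+00,  2.61632355e-01])]
above 2.07 [0.5319 0.1579 0.1204] F [-1.2  0.6 -0.8] gap 0.0878 0.0
down 3.25 [0.5325 0.1571 0.0378] F [-0.1 -0.2 -0.5] gap 0.0875 0.0
closed 4.41 [0.5322 0.157  0.0374] F [ 0.8 -0.7  4.1] gap 0.0359 30.0
up 5.61 [0.5317 0.1569 0.0994] F [ 0.7 -0.3 -1.3] gap 0.0359 30.0
```

View pics/t1.png

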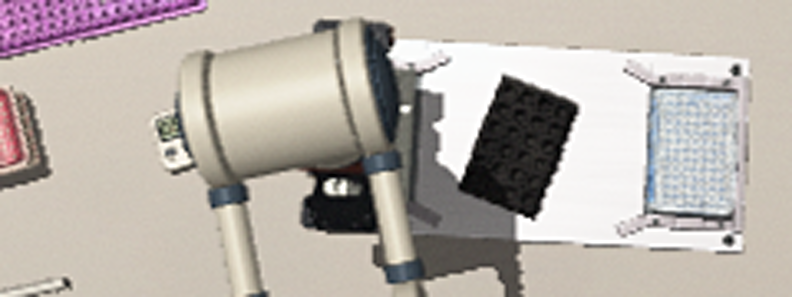

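The arm hides the insert in this view. A gap of 36 mm with 30 N on the pads means the tabs are held, so I'll carry on and place it, then check.

```bash
python3 - <<'E'
from bench import *
from h import *
T=[.422,.275]
move_l([*T,.10],.15);rep("over",state)
move_l([*T,.035],.08);move_l([*T,.0262],.02);hold(.2);rep("down",state)
gripper_open();hold(.2);rep("open",state)
move_l([*T,.15],.15)
move_to([.40,.45,.25],quat(YAW-np.pi/2));rep("away",state)
d=get_image("top");pickle.dump(d,open("top2.pkl","wb"))
cv2.imwrite("pics/t2.png",cv2.resize(d["frame"][170:270,130:340],None,fx=3.8,fy=3.8,interpolation=cv2.INTER_CUBIC))
P=cloud(d);m=(abs(P[...,0]-.422)<.05)&(abs(P[...,1]-.275)<.035);print(np.percentile(P[m][:,2],[10,50,90,99]))
E
```

```text
over 6.88 [0.4224 0.2746 0.1   ] F [-0.1 -0.1 -1.2] gap 0.036 30.0
down 8.63 [0.422  0.275  0.0264] F [-1.5 -1.2  2.4] gap 0.0363 30.0
open 9.76 [0.422  0.275  0.0262] F [ 0.3  0.4 -0.4] gap 0.0877 0.0
away 11.56 [0.4001 0.4492 0.2484] F [-0.5 -0.  -0.1] gap 0.0879 0.0
[0.00109897 0.01246272 0.01690622 0.0431052 ]
```

View pics/t2.png

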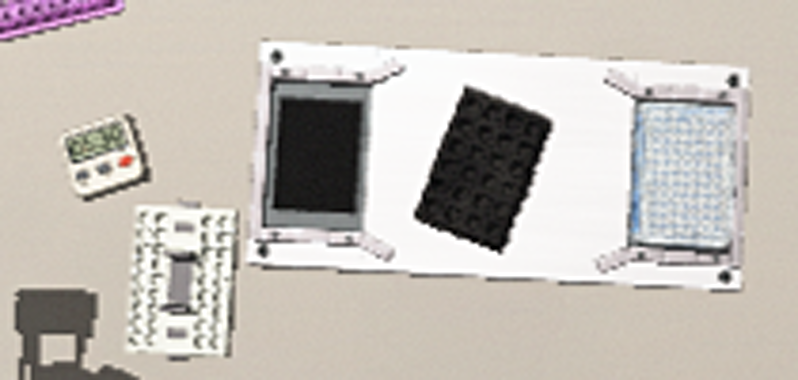

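The insert lies flat on the bench, clear of the deck and the timer, and the left nest is empty. Next I'll grip the block across its short side above the skirt, square it and slide it towards the nest.

```bash
python3 - <<'E'
from bench import *
from h import *
YAW=-.038;yd=np.array([-np.sin(YAW),np.cos(YAW)])
B=[.5205,.0122];q=quat(-.36);q1=quat(YAW)
print([None if (j:=inverse_kinematics([*p,z],o)) is None else j.round(2) for p,z,o in((B,.15,q),(B,.041,q),(NEST,.041,q1))])
move_to([*B,.13],q);rep("above",state)
move_l([*B,.041],.08);rep("down",state)
close();hold(.2);rep("closed",state)
A=NEST-.125*yd
move_l([*A,.041],.05,q1);rep("square",state)
for s in(-.08,-.05,-.03,-.015,-.006):
    move_l([*(NEST+s*yd),.041],.06);rep(s,state)
d=get_image("top");pickle.dump(d,open("top3.pkl","wb"))
cv2.imwrite("pics/t3.png",cv2.resize(d["frame"][170:270,130:340],None,fx=3.8,fy=3.8,interpolation=cv2.INTER_CUBIC))
E
```

```text
[array([-0.04, -0.12,  1.59, -0.  ,  1.68, -1.25]), array([-0.04, -0.08,  1.74, -0.  ,  1.48, -1.25]), array([ 0.23,  0.02,  1.65, -0.  ,  1.48, -1.31])]
above 13.41 [0.5206 0.0124 0.1303] F [ 0.3 -0.1 -0.4] gap 0.0881 0.0
down 14.67 [0.521  0.0122 0.0418] F [ 0.5 -1.  -0.5] gap 0.0878 0.0
closed 15.21 [0.521  0.0125 0.0417] F [1.1 3.  3.3] gap 0.0763 30.0
square 15.78 [0.5277 0.0316 0.0417] F [ 0.1 -1.4  3.9] gap 0.0762 30.0
-0.08 16.68 [0.5294 0.0759 0.0418] F [-0.8 -3.6  4.8] gap 0.0763 30.0
-0.05 17.32 [0.5305 0.1061 0.0417] F [ 0.4 -2.5  5.2] gap 0.0761 30.0
-0.03 17.81 [0.5312 0.1262 0.0416] F [-0.4 -2.1  4.8] gap 0.0764 30.0
-0.015 18.21 [0.5317 0.1412 0.0416] F [ 0.3 -2.1  5.5] gap 0.0761 30.0
-0.006 18.51 [0.532  0.15   0.0415] F [-0.2 -2.6  5.3] gap 0.0763 30.0
```

View pics/t3.png

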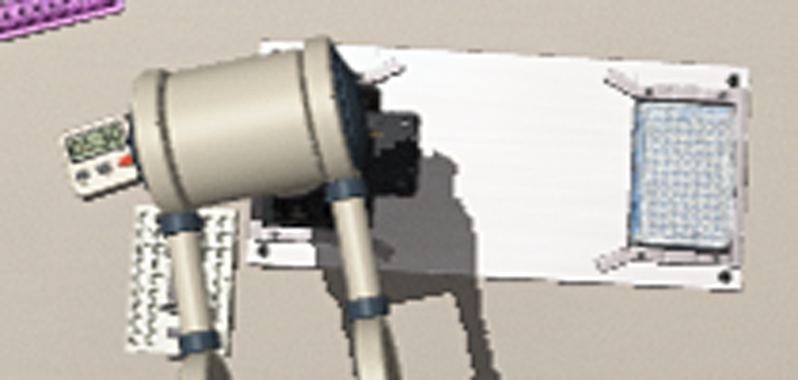

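The block is held and half into the nest, with no sideways force on the rails. I'll feel for the end stop next, then lower it.

```bash
python3 - <<'E'
from bench import *
from h import *
YAW=-.038;yd=np.array([-np.sin(YAW),np.cos(YAW)])
for k in range(-5,7):
    s=k*1e-3
    move_l([*(NEST+s*yd),.041],.02);hold(.1);rep(k,state)
    if state()["ft_force"][1]<-9: break
s-=.0025
move_l([*(NEST+s*yd),.041],.02);hold(.1);rep("back",state)
for z in(.040,.039,.038,.037,.036,.035):
    move_l([*(NEST+s*yd),z],.02);hold(.1);rep(z,state)
    if state()["ft_force"][2]>22: break
E
```

```text
-5 18.91 [0.532  0.1503 0.0415] F [-0.6 -3.5  5.3] gap 0.0764 30.0
-4 19.26 [0.5321 0.151  0.0414] F [-0.4 -5.4  5.8] gap 0.0763 30.0
-3 19.61 [0.5321 0.1519 0.0414] F [-0.5 -4.8  5.9] gap 0.076 30.0
-2 19.96 [0.5322 0.1529 0.0414] F [-0.9 -5.2  5.7] gap 0.0761 30.0
-1 20.31 [0.5322 0.1539 0.0414] F [ 0.1 -4.6  5.3] gap 0.0761 30.0
0 20.66 [0.5322 0.1549 0.0414] F [-0.1 -3.8  6.1] gap 0.0761 30.0
1 21.01 [0.5323 0.1559 0.0414] F [-0.7 -4.2  4.7] gap 0.0762 30.0
2 21.36 [0.5311 0.1589 0.0396] F [-0.6  0.7 -2.7] gap 0.076 30.0
3 21.71 [0.532  0.1601 0.0409] F [-0.1  0.4 -3.4] gap 0.0763 30.0
4 22.06 [0.5321 0.1608 0.041 ] F [ 0.4 -2.7 -3.7] gap 0.0764 30.0
5 22.41 [0.532  0.1609 0.041 ] F [-1.5 -5.  -1.1] gap 0.0763 30.0
6 22.76 [0.532  0.1611 0.041 ] F [-1.7 -8.5 -1. ] gap 0.0761 30.0
back 23.13 [0.5322 0.1608 0.0411] F [ 0.4 -1.2 -2.5] gap 0.0763 30.0
0.04 23.48 [0.5321 0.1607 0.0399] F [ 0.2 -0.6 -2.3] gap 0.0762 30.0
0.039 23.83 [0.5321 0.1606 0.0389] F [-0.5  0.2 -3.2] gap 0.076 30.0
0.038 24.18 [0.5321 0.1605 0.038 ] F [ 0.6  0.7 -2.9] gap 0.0766 30.0
0.037 24.53 [0.5321 0.1605 0.037 ] F [-0.8 -0.1 -3.1] gap 0.0764 30.0
0.036 24.88 [0.5323 0.1605 0.0367] F [-2.6 -0.5  3.3] gap 0.0761 30.0
0.035 25.23 [0.5323 0.1605 0.0366] F [-5.3 -2.6  8.7] gap 0.0763 30.0
```

The block dropped off the step at y of about 0.158, then bottomed out 5 mm lower. I'll release it, press the top centrally with closed fingers, back off and look.

```bash
python3 - <<'E'
from bench import *
from h import *
p=state()["ee_pos"][:2]
gripper_open();hold(.2);rep("open",state)
move_l([*p,.10],.12);close()
NC=[.532,.159]
for dx in(0.,.035,-.035):
    n=[NC[0]+dx,NC[1]]
    move_l([*n,.062],.12)
    for z in np.arange(.054,.044,-.001):
        move_l([*n,z],.03)
        if state()["ft_force"][2]>10: break
    rep("press",state);move_l([*n,.07],.12)
gripper_open()
move_l([*NC,.15],.15);move_to([.40,.45,.25],quat(YAW-np.pi/2));rep("away",state)
d=get_image("top");pickle.dump(d,open("top4.pkl","wb"))
cv2.imwrite("pics/t4.png",cv2.resize(d["frame"][176:252,188:332],None,fx=5.5,fy=5.5,interpolation=cv2.INTER_CUBIC))
P=cloud(d);m=(abs(P[...,0]-.532)<.05)&(abs(P[...,1]-.159)<.03);q=P[m]
A=np.c_[q[:,:2]-q[:,:2].mean(0),np.ones(len(q))];print(np.linalg.lstsq(A,q[:,2],rcond=None)[0],np.percentile(q[:,2],[10,50,90]))
E
```

```text
open 25.86 [0.5321 0.1605 0.0349] F [ 0.4 -0.7 -0.4] gap 0.0878 0.0
press 30.27 [0.5322 0.159  0.0506] F [-7.  -1.2 13.4] gap 0.0006 7.0
press 32.98 [0.5672 0.159  0.0506] F [-6.9 -1.3 13.4] gap 0.0003 6.6
press 35.71 [0.4971 0.1591 0.0506] F [-4.2 -1.1 10.1] gap 0.0005 5.0
away 39.98 [0.4001 0.4496 0.2495] F [-0.2 -0.3  0.1] gap 0.0879 0.0
[0.01161567 0.03076881 0.03746489] [0.02609846 0.04043844 0.0446202 ]
```

View pics/t4.png

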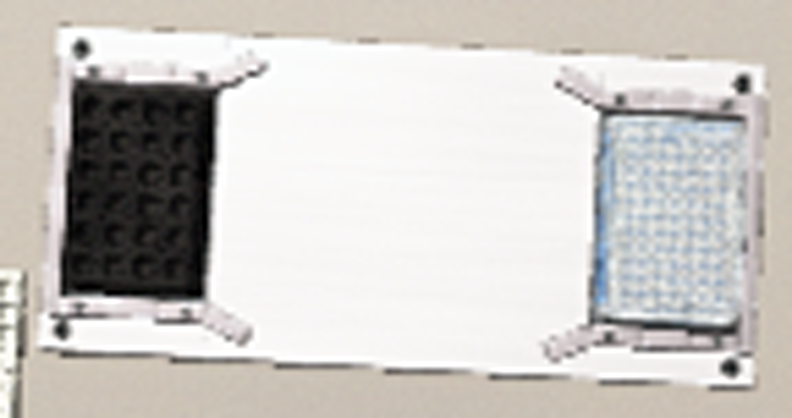

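The tips met the block's top at 42.6 mm in three places, against 42.5 mm when seated. The picture shows it square in the nest, so I'm handing in.

```bash
python3 -c "
from bench import *
print(job_done())"
```

```text
the job is handed in; nothing more can be done
None
```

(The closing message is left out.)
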